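# Press the touch-latch door of a distribution board open and fold it back

## Task

The distribution board lies on its back on the bench and its grey door is shut on a touch latch. Press the door in with the fingertips at the ribbed thumb pad in the middle of its free edge and let go, so that the catch springs it ajar and it stands there by itself; then push it up and over with the outside of the fingers until it rests fully open against its stop. Grip nothing, do not force the door, and leave the carton, the fuse, the cable gland and the screwdriver where they are.

Things in the scene. Friction and masses are not known exactly. Their poses are not given: they have to be found in the camera images.
- board: Cream plastic distribution board on its back, fixed to the bench: 230 mm (its x) x 300 mm (y) x 90 mm high to the top of its cover. Origin: centre of its underside. Its x axis points from the door's free edge to the hinge (roughly away from the robot), y along the hinge, z up. In front of the free edge the cover goes on as a flat ledge, 30 mm deep. Glands stick out 22 mm from its hinge-side wall.
- door (a joint): Door angle about its hinge, rad: 0 = shut, latched, flat; grows as the free edge rises; about 0.28 = ajar on its spring (free edge 40 mm up); 2.0 = open stop; -0.034 = pressed in onto its rubber buffers. Door 0.18 kg +-30 %, hinge nearly free: pushed up beyond ajar and let go before vertical (1.57) it falls back to ajar; past vertical it falls on to the open stop and stays.
- thumb_pad (a point): Top of the ribbed pad (46 x 21 mm) on the door, over the touch latch: mid width, 13 mm in from the free edge; moves with the door; shut, 102 mm above the bench. Pressed straight down here past 2.6 mm (6 N; rubber buffers at 4.5 mm) it unlatches; let go, a damped spring plunger lifts the door ajar within about 0.5 s. Pressing an ajar door right down latches it again.
- free_edge (a point): Middle of the free edge, half-way through the 4 mm plate; moves with the door. Door: flat grey plate 262 mm wide (along the hinge), 145 mm from hinge to free edge; shut, its underside is 97 mm above the bench, 7 mm above the cover. Ajar, a striker pin (25 mm long) and the plunger show beneath it within 25 mm of mid width, near the edge: reach under farther to the side.
- hinge_line (a point): Middle of the door's hinge axis, fixed on the board; axes as the board's (hinge axis = y); 99 mm above the bench, 60 mm from the board's centre along its x.
- carton: Bystander: white cardboard carton with a grey band, 48 x 72 x 52 mm high, loose; origin at the centre of its underside.
- fuse: Bystander: white ceramic cartridge fuse with steel caps, 15 mm across, 36 mm high, standing loose on end; origin at the centre of its underside.
- gland: Bystander: grey plastic cable gland, 38 mm across, 32 mm high, standing loose; origin at the centre of its underside.
- driver: Bystander: screwdriver with black handle, 190 mm long, 26 mm thick, lying loose along its x axis (tip to +x); origin under the middle of its length.

How it is judged:
By the outcome, as a careful person would: the job done as asked, in the order asked, and still so for the second after the job is handed in, with the robot touching nothing.
It also fails if it takes over 51 s, if anything falls off the work surface, if the arm or the gripper's body presses on something with over 40 N, if the wrist force passes 120 N, or if a joint passes its speed limit or range.

## Robot

A 6-joint arm with a two-finger parallel gripper is mounted at the origin on the work surface. World frame = base frame: x ahead of the robot, y to its left, z up, the work surface at z = 0. Lengths are in mm, angles in rad, forces in N, time in s.
With the tool pointing down it reaches from about 275 to 825 mm from the base axis. Payload 5.2 kg.
Tool frame: the origin (TCP) lies at the very end of the fingers, on their centre line; the grasp point (between the pads) lies 19 mm behind it; z points along the fingers, y is the direction in which the jaws open and shut (so a half turn about z gives the same grasp; the last joint's range is limited). The gripper opens to 93 mm and grips with 3 to 60 N. Pads are 15 mm wide; open, the fingers measure 128 mm over their backs; the gripper's body (75 mm by 188 mm) begins 65 mm behind the grasp point.
Start: joints at [-1.316, 0.259, 1.535, -0, 1.348, -0.203], TCP at [243.107, -493.36, 196.853] pointing down, gripper open.
Joint ranges: [-3.14, 3.14], [-0.91, 2.08], [0.19, 2.58], [-1.22, 4.36], [0.22, 2.71], [-3.12, 3.12]. Speed limits (rad/s): [2.57, 2.57, 3.14, 3.14, 3.14, 3.14].

## Interface

Orientations are given as [roll, pitch, yaw] about the fixed x, y, z axes, in that order (R = Rz(yaw) Ry(pitch) Rx(roll)).
In Python, from bench import robot gives the robot as it stands. The module is installed in compiled form; this text tells all that it offers. Calls block until the motion is done:
- robot.move_ptp(position, orientation): joint-space move of the TCP to a pose.
- robot.move_linear(position, ori=None, speed=150, f_stop=None): straight line of the TCP; ori=None keeps the orientation; speed is the mean speed in mm/s. With f_stop (N) it stops when the force on the tool has changed by that much, and returns True; else False.
- robot.move_j(angles): joint-space move.
- robot.move_gripper(opening): opening from 0.0 (shut) to 1.0 (fully open); the grip force is fixed at half the most; returns when the fingers have stopped.
- robot.sleep(seconds).
- robot.inverse_kinematics(position, orientation): joint angles nearest the present ones, or None.
- robot.get_image(name): name is "scene" or "side" or "wrist"; returns a dict with "img" (384x512x3 uint8, blue, green, red), "fovy" (degrees; the focal length in pixels is half the picture's height over the tangent of half this angle, whatever the lens; pixels are square), "cx", "cy" (the principal point, pixels), "eye" and "orientation" of the camera in the world. Camera axes: x right, y down, z forward; pixel columns grow to the right and rows downward; lengths in mm; the calibration is good to about 2 mm. A picture is of the moment at which its call begins. There is no depth.
A pose or a line that the arm cannot do raises robot.MotionError and nothing moves.
- robot.hand_in(): hands the job in, once; it reports no verdict.
Readings, each from a call of its own:
- robot.current_t(): time.
- robot.current_qpos(): joint angles.
- robot.current_joint_vel(): joint speeds.
- robot.current_joint_efforts(): joint torques, N m.
- robot.current_tcp_pos(): TCP position.
- robot.current_eef_rot(): TCP orientation.
- robot.current_contact_force(): force on the tool from outside, world axes, zero at the start.
- robot.current_ft_torque(): the same for the moment, N m.
- robot.current_gripper_width(): opening from 0.0 (shut) to 1.0 (fully open).
Only numpy, scipy, OpenCV 4.12 (cv2) and the standard library are available. Lean on these libraries where they do the work, as an engineer would, in place of code of your own. Each camera call takes 0.05 s, during which the arm holds its last target.

## Working session

There is one attempt and no reset: what is moved stays moved. The work goes in short steps, each a Python script; the robot and the scene stay as the last script left them, time stands still between calls to the robot, and variables do not carry over. Pictures are saved under pics/ and viewed, and the job is handed in when it is done.

```bash
mkdir -p pics; python3 - <<'E'
from bench import robot
import cv2
for n in ("scene","side","wrist"):
    d=robot.get_image(n); cv2.imwrite(f"pics/a_{n}.png",d["img"])
    print(n,{k:v for k,v in d.items() if k!="img"})
print(robot.current_t(),robot.current_eef_rot())
E
```

```text
scene {'fovy': 48.54413861587289, 'cx': 251.8628717590621, 'cy': 190.83533312392234, 'eye': array([1049.36473483,   90.82476361,  806.77909207]), 'orientation': array([-2.53074414, -0.01389232,  1.69003057])}
side {'fovy': 50.68216492546691, 'cx': 259.10819076884025, 'cy': 190.47926559897957, 'eye': array([349.4099153 , 709.3203977 , 582.51205176]), 'orientation': array([-2.17539938, -0.00943266, -2.82755222])}
wrist {'fovy': 60.22557030390613, 'cx': 261.20503033852617, 'cy': 188.82667902560723, 'eye': array([ 307.16385399, -460.83934549,  383.9433009 ]), 'orientation': array([ 2.87738054e+00,  1.27960567e-03, -1.11227951e+00])}
0.15 [-3.14025103e+00 -2.56504969e-04  4.57822427e-01]
```

View pics/a_scene.png

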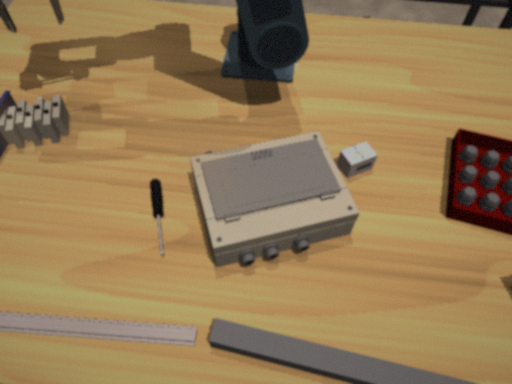

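View pics/a_side.png

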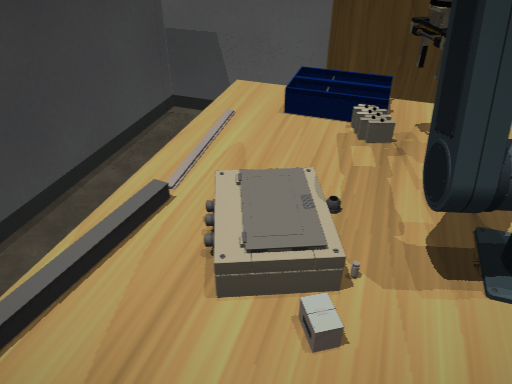

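View pics/a_wrist.png

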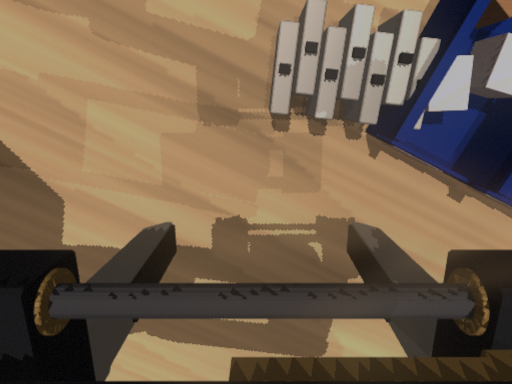

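The scene view shows the board around (272,195), its pad at (261,155), the driver on its −y side at (157,215), and the carton at (357,158). The side view shows the gland at (334,204) and the fuse at (355,269), both in front of the free edge. I'll enlarge the crops to get accurate corners.

```bash
python3 - <<'E'
import cv2
a=cv2.imread("pics/a_scene.png")[125:275,180:380]; cv2.imwrite("pics/c_scene.png",cv2.resize(a,None,fx=4,fy=4,interpolation=cv2.INTER_CUBIC))
a=cv2.imread("pics/a_side.png")[155:305,195:375]; cv2.imwrite("pics/c_side.png",cv2.resize(a,None,fx=4,fy=4,interpolation=cv2.INTER_CUBIC))
E
```

```text
(no output)
```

View pics/c_scene.png

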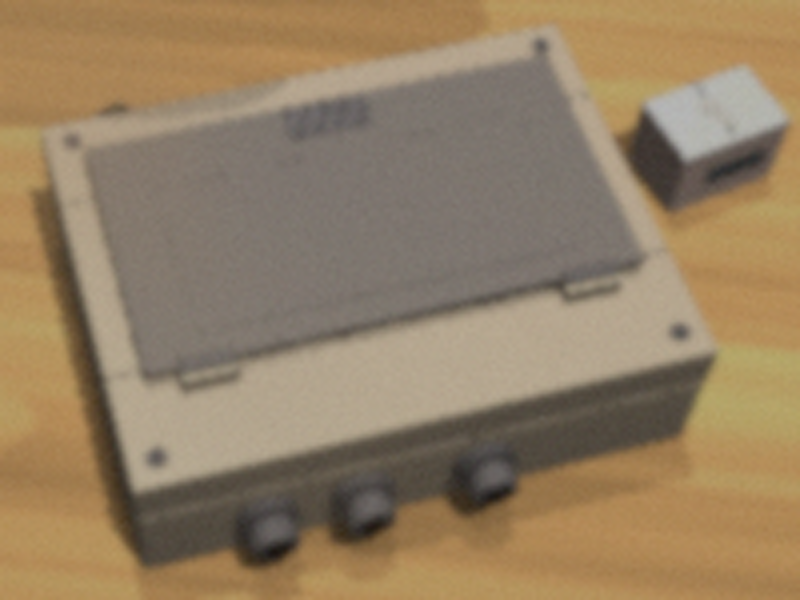

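View pics/c_side.png

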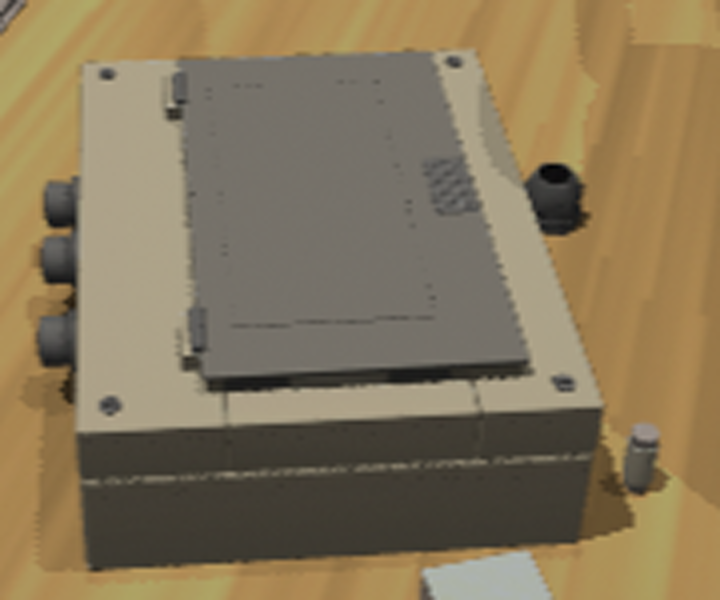

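```bash
cat > h.py <<'E'
import numpy as np, cv2
from scipy.spatial.transform import Rotation as R
C={'scene':(48.54413861587289,251.8628717590621,190.83533312392234,[1049.36473483,90.82476361,806.77909207],[-2.53074414,-0.01389232,1.69003057]),
'side':(50.68216492546691,259.10819076884025,190.47926559897957,[349.4099153,709.3203977,582.51205176],[-2.17539938,-0.00943266,-2.82755222])}
def cast(n,u,v,z):
    f,cx,cy,e,o=C[n]; F=192/np.tan(np.radians(f/2)); e=np.array(e)
    d=R.from_euler('xyz',o).apply([(u-cx)/F,(v-cy)/F,1]); return e+d*(z-e[2])/d[2]
def proj(n,p):
    f,cx,cy,e,o=C[n]; F=192/np.tan(np.radians(f/2))
    c=R.from_euler('xyz',o).inv().apply(np.array(p)-e); return np.array([cx+F*c[0]/c[2],cy+F*c[1]/c[2]])
E
python3 - <<'E'
from h import *
def sc(u,v,z): return cast('scene',180+(u+.5)/4-.5,125+(v+.5)/4-.5,z)
def sd(u,v,z): return cast('side',195+(u+.5)/4-.5,155+(v+.5)/4-.5,z)
np.set_printoptions(precision=1,suppress=True)
loc=np.array([[-115,-150],[-115,150],[115,150],[115,-150]])
A=np.array([sc(*p,90) for p in [(45,130),(558,28),(715,350),(137,492)]])[:,:2]
B=np.array([sd(*p,90) for p in [(476,52),(600,408),(80,433),(83,65)]])[:,:2]
for P in (A,B,(A+B)/2):
    print(P.tolist())
    c=P.mean(0); q=P-c
    yaw=np.arctan2((loc[:,0]*q[:,1]-loc[:,1]*q[:,0]).sum(),(loc*q).sum())
    r=np.array([[np.cos(yaw),-np.sin(yaw)],[np.sin(yaw),np.cos(yaw)]])
    print(c,yaw,(P-(loc@r.T+c)).tolist())
    print('pad pred',c+r@[60-145+13,0])
print('pad',sc(328,118,101.5),sd(453,187,101.5))
print('gland top',sd(554,172,32),'fuse top',sd(645,432,36), 'carton top',sc(715,112,52))
print('driver',cast('scene',157,195,13),cast('scene',163,253,5))
E
```

```text
[[478.16541842013964, -100.8977633841342], [366.161238131908, 173.7273442735212], [573.9558903860157, 257.8140559357085], [688.2010116134018, -14.238499091261119]]
[526.6  79.1] 0.3907536884550288 [[0.7432778895004617, 2.496111258707458], [3.004717707836903, -0.2654571545354827], [-1.8637483590774764, -3.7823875740503468], [-1.8842472382594906, 1.5517334698783714]]
pad pred [460.   51.7]
[[473.7498568534166, -100.26022152245878], [362.47515019702746, 174.03859413536827], [569.914524235876, 259.5769328382692], [684.6171640080825, -13.066235882874253]]
[522.7  80.1] 0.3917303227475413 [[0.08117767156545597, 2.2106323063925544], [3.342941924714978, -0.7655001136556052], [-1.79514422947409, -3.0384557747343592], [-1.628975366806344, 1.5933235819973959]]
pad pred [456.1  52.6]
[[475.95763763677814, -100.57899245329648], [364.31819416446774, 173.88296920444475], [571.9352073109458, 258.69549438698886], [686.4090878107421, -13.652367487067686]]
[524.7  79.6] 0.39124228119851157 [[0.41218333394078854, 2.3534070781986856], [3.173875440965162, -0.5154448750951701], [-1.8294018476836982, -3.410456970041025], [-1.7566569272221386, 1.572494766937531]]
pad pred [458.1  52.1]
pad [459.3  51.2 101.5] [455.3  50.8 101.5]
gland top [417.8 -77.9  32. ] fuse top [341.3 124.8  36. ] carton top [384.1 270.6  52. ]
driver [ 535.  -174.9   13. ] [ 671.  -129.4    5. ]
```

Both views agree to about 4 mm: the board is at (525, 80) with yaw 0.391, and the pad at (457, 51). Next I'll plan the whole path and check IK before moving.

```bash
cat >> h.py <<'E'
c=np.array([524.,79.5]); yaw=.3915
def W(x,y,z):
    return [c[0]+x*np.cos(yaw)-y*np.sin(yaw), c[1]+x*np.sin(yaw)+y*np.cos(yaw), z]
YL=62.; D=30.; H=7.5
def ori(phi): return [np.pi,-(np.pi/2-phi),yaw]
def phi_of(th): return min(th+np.radians(29),np.radians(90))
def tip(th,clear=0,back=0):
    phi=phi_of(th); r=np.array([-np.cos(th),np.sin(th)]); n=np.array([-np.sin(th),-np.cos(th)])
    b=np.array([-np.cos(phi),np.sin(phi)]); m=np.array([np.sin(phi),np.cos(phi)]); hg=np.array([60.,99.])
    if phi>=th: p=hg+145*r+2*n-H*m-D*b
    else: p=hg+(145-D)*r+2*n-H*m
    p=p-clear*m+back*b
    return W(p[0],YL,p[1]),ori(phi)
E
python3 - <<'E'
from h import *
from bench import robot
np.set_printoptions(precision=2,suppress=True)
for n,(p,o) in [('pad',(W(-72,0,102),[np.pi,0,yaw])),('high',(W(-72,0,200),[np.pi,0,yaw])),('pre',tip(.28,8,80))]+[(t,tip(t)) for t in np.arange(.28,1.9,.2)]:
    q=robot.inverse_kinematics(p,o); print(n,np.array(p),q)
E
```

```text
pad [457.45  52.03 102.  ] [-0.13  0.19  1.88 -0.    1.07  1.05]
high [457.45  52.03 200.  ] [-0.13  0.09  1.73 -0.    1.32  1.05]
pre [383.69  88.65 161.58] [-1.13 -0.58  2.58  0.84  1.24 -0.28]
0.28 [441.17 112.38 110.62] None
0.48000000000000004 [445.59 114.21 135.03] [-0.33 -0.18  2.35  0.67  0.63  0.37]
0.68 [454.4  117.84 158.  ] [-0.16 -0.1   2.11  0.27  0.82  0.87]
0.8800000000000001 [467.26 123.15 178.62] [-0.04  0.03  1.87  0.09  1.07  1.11]
1.08 [484.07 130.09 195.94] [ 0.04  0.17  1.65 -0.    1.32  1.22]
1.28 [508.67 140.25 207.34] [ 0.06  0.21  1.57 -0.    1.36  1.24]
1.4800000000000002 [534.88 151.06 213.22] [ 0.07  0.26  1.49 -0.    1.39  1.25]
1.6800000000000002 [558.62 160.87 213.53] [ 0.09  0.3   1.43 -0.    1.41  1.27]
1.8800000000000001 [579.46 169.47 209.15] [ 0.1   0.35  1.38 -0.    1.41  1.28]
```

```bash
python3 - <<'E'
import h
from h import *
from bench import robot
for YL in (62,-62,-80,80):
  for off in (29,35,40,45):
    for dy in (0,-.2,-.4,-.6,.3):
      h.YL=YL; h.phi_of=lambda th:min(th+np.radians(off),np.pi/2)
      ok=[];
      for p,o in [tip(.28,8,70),tip(.28,8)]+[tip(t) for t in (.28,.4,.6,.8,1.,1.3,1.6,1.8)]:
        o=[o[0],o[1],yaw+dy]; q=robot.inverse_kinematics(p,o); ok.append(q is not None)
        if len(ok)==2: q2=q
      print(YL,off,dy,''.join('.X'[k] for k in ok), None if q2 is None else np.round(q2,2))
E
```

```text
62 29 0 ...XXXXXXX None
62 29 -0.2 ...XXXXXXX None
62 29 -0.4 X...XXXXXX None
62 29 -0.6 X..XXXXXXX None
62 29 0.3 XXXXXXXXXX [-0.78 -0.01  2.5   1.09  0.92 -0.71]
62 35 0 XXXXXXXXXX [-0.49 -0.16  2.51  1.07  0.59 -0.17]
62 35 -0.2 XXXXXXXXXX [-0.27 -0.17  2.52  1.05  0.32  0.17]
62 35 -0.4 X..XXXXXXX None
62 35 -0.6 XXXXXXXXXX [ 0.23 -0.05  2.43 -1.13  0.3   3.03]
62 35 0.3 XXXXXXXXXX [-0.65 -0.05  2.43  0.95  0.85 -0.46]
62 40 0 XXXXXXXXXX [-0.39 -0.15  2.43  0.82  0.57  0.15]
62 40 -0.2 XXXXXXXXXX [-0.21 -0.16  2.44  0.64  0.38  0.62]
62 40 -0.4 XXXXXXXXXX [-0.01 -0.13  2.42 -0.01  0.26  1.58]
62 40 -0.6 XXXXXXXXXX [ 0.18 -0.07  2.37 -0.66  0.35  2.53]
62 40 0.3 XXXXXXXXXX [-0.55 -0.07  2.37  0.82  0.81 -0.24]
62 45 0 XXXXXXXXXX [-0.31 -0.13  2.36  0.59  0.6   0.43]
62 45 -0.2 XXXXXXXXXX [-0.17 -0.14  2.37  0.39  0.47  0.9 ]
62 45 -0.4 XXXXXXXXXX [-0.01 -0.11  2.35  0.    0.4   1.57]
62 45 -0.6 XXXXXXXXXX [ 0.14 -0.07  2.31 -0.39  0.45  2.23]
62 45 0.3 XXXXXXXXXX [-0.45 -0.07  2.31  0.67  0.79 -0.02]
-62 29 0 XXXXXXXXXX [-0.9   0.04  2.46  1.19  0.82 -0.65]
-62 29 -0.2 XXXXXXXXXX 
[... 2513 characters left out ...]
 XXXXXXXXXX [ 0.31 -0.04  2.41 -1.14  0.35  3.11]
80 35 0.3 XXXXXXXXXX [-0.61 -0.07  2.45  0.97  0.83 -0.43]
80 40 0 XXXXXXXXXX [-0.33 -0.16  2.44  0.8   0.54  0.22]
80 40 -0.2 XXXXXXXXXX [-0.14 -0.16  2.44  0.56  0.34  0.76]
80 40 -0.4 XXXXXXXXXX [ 0.07 -0.12  2.41 -0.18  0.26  1.81]
80 40 -0.6 XXXXXXXXXX [ 0.25 -0.06  2.36 -0.72  0.39  2.65]
80 40 0.3 XXXXXXXXXX [-0.5  -0.09  2.39  0.82  0.79 -0.2 ]
80 45 0 XXXXXXXXXX [-0.25 -0.14  2.37  0.56  0.57  0.5 ]
80 45 -0.2 XXXXXXXXXX [-0.1  -0.14  2.37  0.33  0.45  1.02]
80 45 -0.4 XXXXXXXXXX [ 0.06 -0.11  2.34 -0.08  0.41  1.71]
80 45 -0.6 XXXXXXXXXX [ 0.2  -0.06  2.3  -0.44  0.47  2.34]
80 45 0.3 XXXXXXXXXX [-0.4  -0.08  2.32  0.66  0.77  0.02]
```

Using local y = −62 with a 40° offset keeps every pose within the joint ranges. Now the press.

```bash
sed -i 's/^YL=62\./YL=-62./; s/radians(29)/radians(40)/' h.py; python3 - <<'E'
from h import *
from bench import robot
o=[np.pi,0,yaw]
robot.move_gripper(0.0)
robot.move_linear([243,-493,260],speed=200)
robot.move_ptp(W(-72,0,200),o)
print(robot.current_t(),robot.current_tcp_pos(),robot.current_contact_force(),robot.current_gripper_width())
robot.move_linear(W(-72,0,112),speed=100)
for n in ("scene","side"): cv2.imwrite(f"pics/b_{n}.png",robot.get_image(n)["img"])
E
```

```text
4.1833 [457.75330576  51.31174324 200.0094597 ] [ 0.20059936 -0.17585189  0.38369798] 0.006438701686016105
```

```bash
python3 -c "
import cv2,numpy as np
a=cv2.imread('pics/b_scene.png')[110:260,170:310];b=cv2.imread('pics/b_side.png')[130:280,230:370]
cv2.imwrite('pics/b.png',cv2.resize(np.hstack([a,b]),None,fx=2.8,fy=2.8,interpolation=cv2.INTER_CUBIC))"
```

```text
(no output)
```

View pics/b.png

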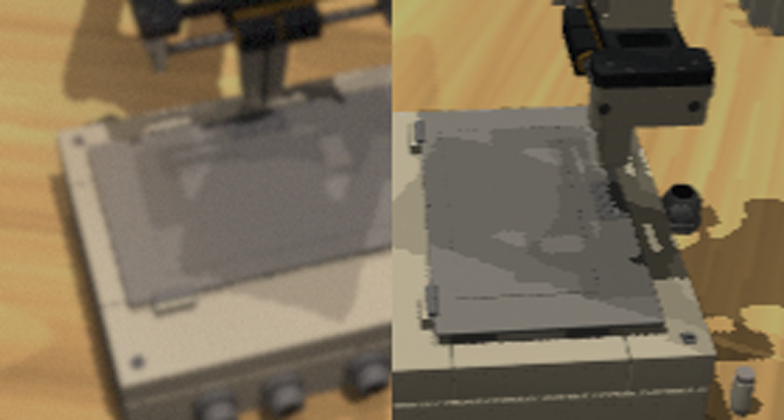

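The closed fingertips hang just above the pad: about (258,120) in the left half and (610,190) in the right. Pressing now.

```bash
python3 - <<'E'
from h import *
from bench import robot
f0=robot.current_contact_force()
hit=robot.move_linear(W(-72,0,99),speed=10,f_stop=1.5)
z=robot.current_tcp_pos()[2]; print(hit,z,robot.current_contact_force()-f0)
f=0
if hit:
  for k in range(9):
    z-=.5; robot.move_linear(W(-72,0,z),speed=5)
    f=(robot.current_contact_force()-f0)[2]; print(round(z,2),robot.current_tcp_pos()[2],f)
    if f>9: break
print(robot.current_t())
E
```

```text
False 99.06448065567729 [-0.21110311 -0.39414979  0.4988786 ]
6.7667
```

```bash
python3 - <<'E'
from h import *
from bench import robot
for n in ("scene","side"): cv2.imwrite(f"pics/b2_{n}.png",robot.get_image(n)["img"])
a=cv2.imread('pics/b2_scene.png')[110:260,170:310];b=cv2.imread('pics/b2_side.png')[130:280,230:370]
cv2.imwrite('pics/b2.png',cv2.resize(np.hstack([a,b]),None,fx=2.8,fy=2.8,interpolation=cv2.INTER_CUBIC))
print(robot.current_contact_force(),robot.current_tcp_pos(),robot.current_eef_rot())
E
```

```text
[ 0.29563642 -0.19485227  0.12944301] [457.50120375  52.00304021  99.07323385] [ 3.14149078e+00 -1.31123739e-04  3.91520680e-01]
```

View pics/b2.png

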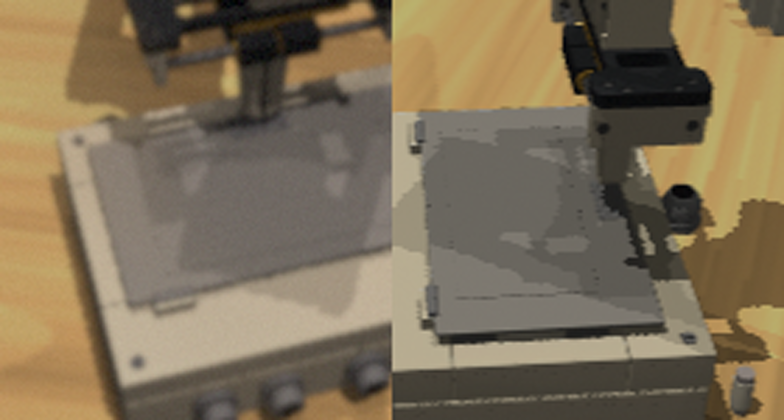

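The tips look about at the surface, but there is no force yet. I'll keep going in small guarded steps.

```bash
python3 - <<'E'
from h import *
from bench import robot
f0=robot.current_contact_force(); z=robot.current_tcp_pos()[2]
for k in range(14):
    z-=.5; robot.move_linear(W(-72,0,z),speed=10)
    f=np.mean([robot.current_contact_force()[2] for _ in range(3)]); print(round(z,2),round(robot.current_tcp_pos()[2],2),round(f,2))
    if f>3: break
print(robot.current_t())
E
```

```text
98.57 98.55 0.11
98.07 98.04 0.04
97.57 97.53 -0.28
97.07 97.03 0.25
96.57 96.53 0.2
96.07 96.05 -0.05
95.57 95.55 -0.12
95.07 95.03 0.05
94.57 94.55 0.5
94.07 94.04 0.25
93.57 93.54 0.65
93.07 93.05 0.22
92.57 92.53 -1.06
92.07 92.04 0.47
10.3667
```

```bash
python3 - <<'E'
from h import *
from bench import robot
for n in ("scene","side"): cv2.imwrite(f"pics/b3_{n}.png",robot.get_image(n)["img"])
a=cv2.imread('pics/b3_scene.png')[130:190,230:290];b=cv2.imread('pics/b3_side.png')[170:230,280:340]
cv2.imwrite('pics/b3.png',cv2.resize(np.hstack([a,b]),None,fx=6.6,fy=6.6,interpolation=cv2.INTER_CUBIC))
print(robot.current_contact_force(),robot.current_tcp_pos())
for n in C: print(n,proj(n,robot.current_tcp_pos()))
E
```

```text
[ 0.27013269 -0.11580122 -0.30964599] [457.42549688  52.03385309  92.05861594]
scene [261.96776279 156.29532548]
side [306.34927536 205.26819004]
```

View pics/b3.png

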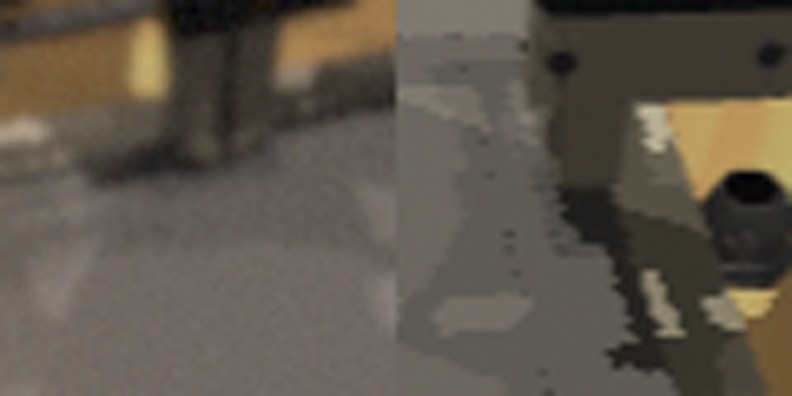

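In both views the tips end about 13–15 mm above the reported TCP, at (309,199) against a projected (306,205) in the side view. So the closed fingers are short of the nominal TCP and haven't touched the pad yet. I'll continue guarded.

```bash
python3 - <<'E'
from h import *
from bench import robot
z=92.07
for k in range(32):
    z-=.5; robot.move_linear(W(-72,0,z),speed=15)
    f=np.mean([robot.current_contact_force()[2] for _ in range(3)]); print(round(z,2),round(f,2),end='; ')
    if f>2: break
print(robot.current_t())
E
```

```text
91.57 -0.65; 91.07 -0.18; 90.57 0.38; 90.07 -0.78; 89.57 -0.28; 89.07 -0.68; 88.57 -0.52; 88.07 0.29; 87.57 -0.95; 87.07 -0.07; 86.57 -0.43; 86.07 0.08; 85.57 -0.77; 85.07 0.3; 84.57 -0.82; 84.07 0.2; 83.57 -0.14; 83.07 0.2; 82.57 0.01; 82.07 -0.27; 81.57 -0.24; 81.07 0.08; 80.57 0.76; 80.07 0.72; 79.57 3.53; 16.7167
```

```bash
python3 - <<'E'
from h import *
from bench import robot
for n in ("scene","side"): cv2.imwrite(f"pics/b4_{n}.png",robot.get_image(n)["img"])
a=cv2.imread('pics/b4_scene.png')[110:200,200:290];b=cv2.imread('pics/b4_side.png')[140:230,270:360]
cv2.imwrite('pics/b4.png',cv2.resize(np.hstack([a,b]),None,fx=4.4,fy=4.4,interpolation=cv2.INTER_CUBIC))
print(robot.current_contact_force(),robot.current_tcp_pos(),robot.current_ft_torque(),robot.current_gripper_width())
E
```

```text
[-0.77352194 -0.00939094  4.35238488] [457.48669925  52.01353909  79.74784896] [-0.00353408  0.23850239 -0.04953978] 0.0025940759692716637
```

View pics/b4.png

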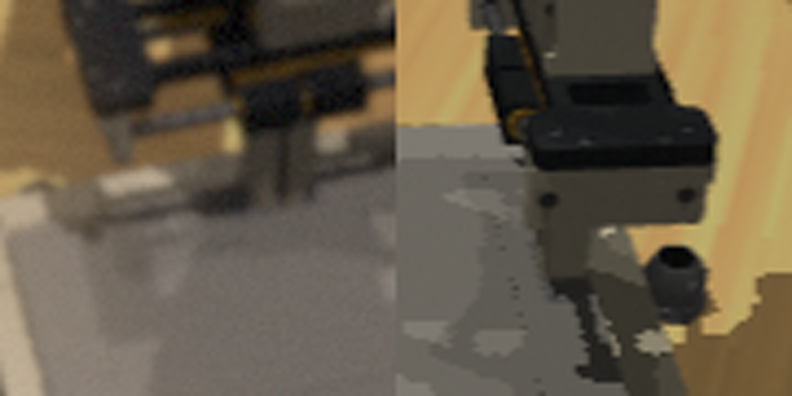

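The tip is on the pad, at (265,156) in the scene view and (309,202) in the side view. The closed tips sit about 22 mm short of the nominal TCP. Press through and release.

```bash
python3 - <<'E'
from h import *
from bench import robot
z=79.57
for k in range(9):
    z-=.4; robot.move_linear(W(-72,0,z),speed=15)
    f=np.mean([robot.current_contact_force()[2] for _ in range(3)]); print(round(z,2),round(robot.current_tcp_pos()[2],2),round(f,2),end='; ')
    if f>11 or z<76.6: break
robot.move_linear(W(-72,0,170),speed=150)
robot.sleep(.3)
for n in ("scene","side"): cv2.imwrite(f"pics/d_{n}.png",robot.get_image(n)["img"])
a=cv2.imread('pics/d_scene.png')[110:260,170:370];b=cv2.imread('pics/d_side.png')[130:280,200:380]
cv2.imwrite('pics/d.png',cv2.resize(np.hstack([a,b]),None,fx=2.1,fy=2.1,interpolation=cv2.INTER_CUBIC))
print(robot.current_t())
E
```

```text
79.17 79.3 5.61; 78.77 78.78 4.66; 78.37 78.35 4.53; 77.97 77.92 3.47; 77.57 77.59 4.61; 77.17 77.19 4.0; 76.77 76.8 5.26; 76.37 76.39 5.06; 19.9917
```

View pics/d.png

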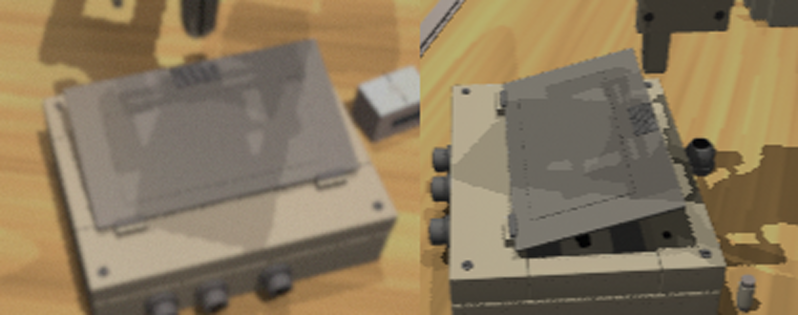

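The door stands ajar: its free edge is clearly lifted in both views, with the opening visible beneath. I'll adjust the path for the 22 mm short fingertips and re-check IK, then go in under the edge.

```bash
cat >> h.py <<'E'
D=24.; L=22.
def tip2(th,down=0,back=0):
    p,o=tip(th,0,back-L); p=list(p); p[2]-=down; return p,o
E
python3 - <<'E'
from h import *
from bench import robot
np.set_printoptions(precision=2,suppress=True)
P=[tip2(.28,9,60),tip2(.28,9)]+[tip2(t) for t in (.28,.45,.7,.9,1.2,1.5,1.65,1.8)]
for p,o in P: print(np.array(p),o[1],robot.inverse_kinematics(p,o))
if all(robot.inverse_kinematics(p,o) is not None for p,o in P):
    robot.move_linear(*P[0],speed=120)
    f0=robot.current_contact_force()
    print('stop',robot.move_linear(P[1][0],P[1][1],speed=60,f_stop=3),robot.current_contact_force()-f0,robot.current_t())
    for n in ("scene","side"): cv2.imwrite(f"pics/e_{n}.png",robot.get_image(n)["img"])
    a=cv2.imread('pics/e_scene.png')[110:260,170:370];b=cv2.imread('pics/e_side.png')[130:280,200:380]
    cv2.imwrite('pics/e.png',cv2.resize(np.hstack([a,b]),None,fx=2.1,fy=2.1,interpolation=cv2.INTER_CUBIC))
E
```

```text
[460.82 -13.66 135.57] -0.5926646259971647 [-0.77 -0.11  2.3   0.75  0.85 -0.07]
[491.8   -0.87  85.81] -0.5926646259971647 [-0.65  0.05  2.32  0.91  0.66 -0.18]
[491.8   -0.87  94.81] -0.5926646259971647 [-0.65  0.03  2.31  0.87  0.68 -0.14]
[492.75  -0.48 115.24] -0.4226646259971647 [-0.5   0.02  2.14  0.48  0.77  0.37]
[499.89   2.47 144.28] -0.17266462599716492 [-0.31  0.11  1.87  0.13  1.03  0.81]
[511.42   7.23 165.34] -0.0 [-0.2   0.21  1.67 -0.    1.25  0.98]
[545.9   21.46 187.42] -0.0 [-0.16  0.26  1.56 -0.    1.32  1.01]
[584.86  37.55 197.5 ] -0.0 [-0.13  0.32  1.44 -0.    1.37  1.05]
[603.19  45.12 197.78] -0.0 [-0.11  0.36  1.4  -0.    1.39  1.07]
[619.8   51.97 195.29] -0.0 [-0.1   0.39  1.35 -0.    1.4   1.08]
stop False [-0.09  0.01 -0.13] 22.625
```

```bash
ls pics
```

```text
a_scene.png
a_side.png
a_wrist.png
b.png
b2.png
b2_scene.png
b2_side.png
b3.png
b3_scene.png
b3_side.png
b4.png
b4_scene.png
b4_side.png
b_scene.png
b_side.png
c_scene.png
c_side.png
d.png
d_scene.png
d_side.png
e.png
e_scene.png
e_side.png
```

View pics/e.png

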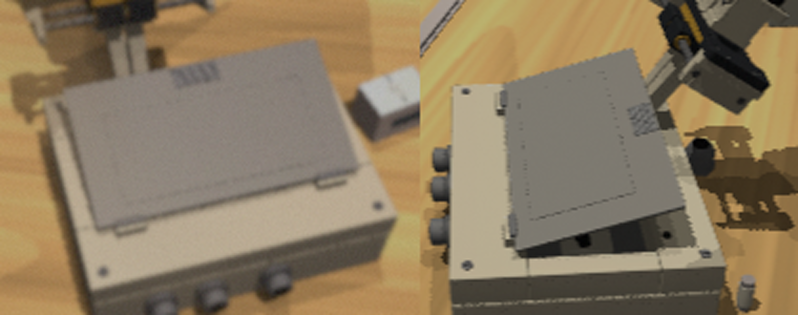

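The finger disappears beneath the free edge, at about (125,73) in the left half and (650,105) in the right, with no contact and the door unmoved. Now lift.

```bash
python3 - <<'E'
from h import *
from bench import robot
f0=robot.current_contact_force()
for t in (.28,.42,.56,.7,.85):
    s=robot.move_linear(*tip2(t),speed=70,f_stop=12)
    print(t,s,(robot.current_contact_force()-f0).round(1),round(robot.current_t(),2))
    if s: break
for n in ("scene","side"): cv2.imwrite(f"pics/f_{n}.png",robot.get_image(n)["img"])
a=cv2.imread('pics/f_scene.png')[80:230,170:370];b=cv2.imread('pics/f_side.png')[100:250,200:380]
cv2.imwrite('pics/f.png',cv2.resize(np.hstack([a,b]),None,fx=2.1,fy=2.1,interpolation=cv2.INTER_CUBIC))
E
```

```text
0.28 False [-2.  -0.8  0.1] 23.0
0.42 False [ 0.2  0.5 -0.1] 23.52
0.56 False [-0.4 -0.3 -0.9] 23.96
0.7 False [-0.1 -0.2 -0.7] 24.35
0.85 False [ 0.  -0.1  0.8] 24.76
```

View pics/f.png

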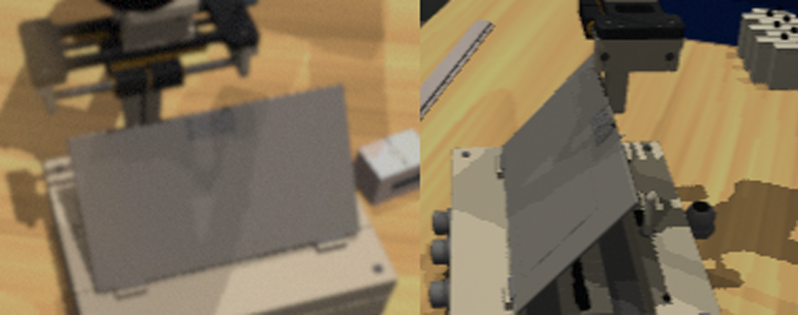

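The door rides up on the finger as commanded, at about 0.85 rad, with small forces. Carry on over vertical.

```bash
python3 - <<'E'
from h import *
from bench import robot
f0=robot.current_contact_force()
for t in (1.0,1.15,1.3,1.45,1.6,1.72,1.82,1.92):
    s=robot.move_linear(*tip2(t),speed=60,f_stop=12)
    print(t,s,(robot.current_contact_force()-f0).round(1),round(robot.current_t(),2))
    if s: break
robot.sleep(.3)
for n in ("scene","side"): cv2.imwrite(f"pics/g_{n}.png",robot.get_image(n)["img"])
a=cv2.imread('pics/g_scene.png')[80:280,170:370];b=cv2.imread('pics/g_side.png')[80:280,180:380]
cv2.imwrite('pics/g.png',cv2.resize(np.hstack([a,b]),None,fx=1.99,fy=1.99,interpolation=cv2.INTER_CUBIC))
E
```

```text
1.0 False [-0.4 -1.   2.4] 25.36
1.15 False [ 0.9 -0.4  1.4] 25.87
1.3 False [-0.3  0.4  0.7] 26.38
1.45 False [1.4 1.4 0.7] 26.88
1.6 False [1.1 0.2 1.2] 27.38
1.72 False [1.1 0.8 1.3] 27.77
1.82 False [ 0.3 -0.7  0.8] 28.12
1.92 False [0.6 0.4 0.7] 28.48
```

View pics/g.png

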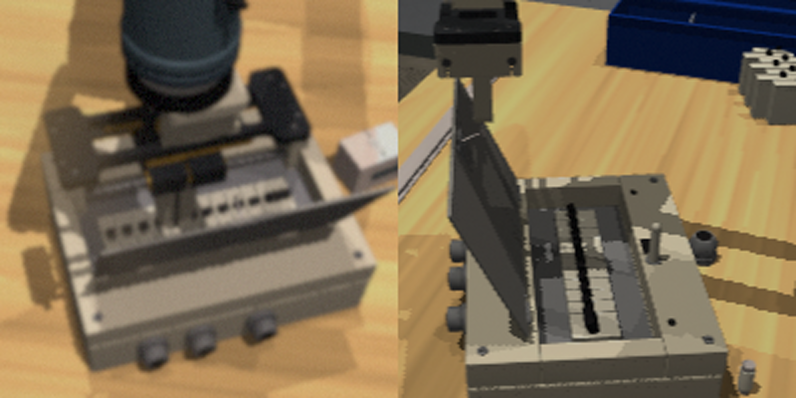

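The door is past vertical and leaning back, and the finger is on its inner side. Back off toward the robot, then check the rest angle and the bystanders.

```bash
python3 - <<'E'
from h import *
from bench import robot
p,o=tip2(1.92); d=np.array([np.cos(yaw),np.sin(yaw),0])
robot.move_linear(list(np.array(p)-40*d),o,speed=120)
robot.move_linear(list(np.array(p)-170*d+[0,0,130]),o,speed=180)
robot.sleep(.5)
for n in ("scene","side"): cv2.imwrite(f"pics/k_{n}.png",robot.get_image(n)["img"])
a=cv2.imread('pics/k_scene.png')[110:270,150:390];b=cv2.imread('pics/k_side.png')[80:360,160:380]
cv2.imwrite('pics/k1.png',cv2.resize(a,None,fx=3.3,fy=3.3,interpolation=cv2.INTER_CUBIC))
cv2.imwrite('pics/k2.png',cv2.resize(b,None,fx=2.1,fy=2.1,interpolation=cv2.INTER_CUBIC))
for th in (1.9,2.0,2.1):
    for y in (-131,131):
        e=W(60-145*np.cos(th),y,99+145*np.sin(th)); s=proj('scene',e); q=proj('side',e)
        print(th,y,((s-[150,110])*3.3).round(),((q-[160,80])*2.1).round())
print(robot.current_t(),robot.current_contact_force())
E
```

```text
1.9 -131 [226. 291.] [115.  72.]
1.9 131 [717. 182.] [110. 221.]
2.0 -131 [232. 319.] [101.  78.]
2.0 131 [726. 208.] [ 92. 228.]
2.1 -131 [239. 348.] [89. 84.]
2.1 131 [733. 235.] [ 75. 236.]
31.1333 [-0.07725747 -0.75404864  0.64883153]
```

View pics/k1.png

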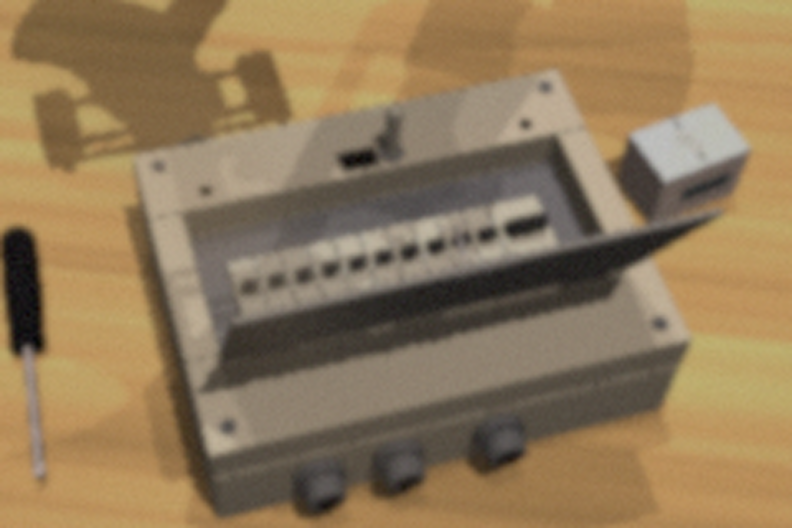

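View pics/k2.png

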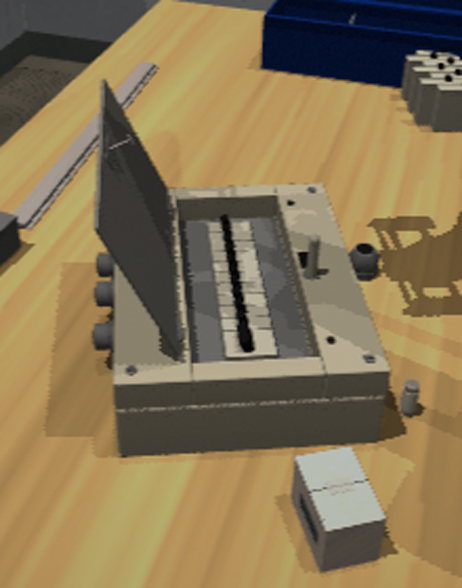

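The door corners are at (235,318) and (720,212) in the scene crop, against (232,319) and (726,208) predicted for 2.0 rad. The side crop agrees to within 5 px. The fuse (355,269), gland (334,205), carton and driver are at their original pixels.

```bash
python3 - <<'E'
from bench import robot
robot.hand_in(); print(robot.current_t())
E
```

```text
the job is handed in; nothing more can be done
the job is handed in; nothing more can be done
```

The job is done and handed in at about 31 s of the 51 s allowed; the hand-in gave no verdict.

- **Press:** With the gripper closed, I pressed the thumb pad down about 3–4 mm. The vertical force peaked at about 5.6 N. I then let go, and pictures taken after release showed the door standing ajar by itself.
- **Opening:** I slid the fingers under the free edge, 62 mm to the side of the latch, and pushed the door up past vertical with the outside of the fingers. The forces I read after each step stayed at or below about 2.5 N.
- **Last checks:** With the arm clear of everything, the door corners match the open stop at 2.0 rad to within about 6 px in the enlarged crops of both views. The fuse and gland are at the same pixels as at the start; the carton and screwdriver look unmoved by eye.
- **What disagreed:** The closed fingertips touched the pad only when the reported TCP was about 22 mm below the pad's height. They seem to end that much short of the nominal TCP. I found the contact in small force-guarded steps and corrected the rest of the path for it. The two cameras also differed by about 4 mm on the board's position, so I used roughly their mean.

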